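# Snap the cap back on the open lipstick

### The arm

A 7-joint arm with a two-finger parallel gripper is mounted at the origin on the work surface. World frame = base frame: x ahead of the robot, y to its left, z up, the work surface at z = 0. Lengths are in m, angles in rad, forces in N, time in s.
With the tool pointing down it reaches from about 0.425 to 0.925 m from the base axis. Payload 6.8 kg.
Tool frame: the origin (TCP) lies between the finger pads, 19 mm behind the fingertips; this is the grasp point; z points along the fingers, y is the line along which they close (so a half turn about z gives the same grasp; the last joint's range is limited). The gripper opens to 85 mm and grips with 20 to 120 N. Pads are 22 mm wide; open, the fingers measure 114 mm over their backs; the gripper's body (76 mm by 85 mm) begins 54 mm behind the grasp point. The pads swing forward as they close: fully open they stand 13 mm farther back than shut.
Start: joints at [-1.226, 0.477, 0.022, 1.555, -0.011, 1.109, -0.083], TCP at [0.295, 0.607, 0.25] pointing down, gripper open.
Joint ranges: [-2.96, 2.96], [-0.34, 2.1], [-1.41, 1.46], [0.24, 2.44], [-1.37, 4.51], [0.17, 1.92], [-2.96, 2.96]. Speed limits (rad/s): [2.39, 2.39, 3.14, 3.14, 3.14, 3.14, 3.14].

### API

Orientations are given as a rotation vector (axis times angle).
In Python, from bench import r gives the robot as it stands.
- The arm moves only by the tool play_rows, never from a script. Its argument "targets" is text: rows parted by semicolons, each of 5 numbers parted by spaces: the closure, from -1 (fully open) to 1 (shut), then the shift along the tool's x, y, z in m, then the turn about the tool's z in rad. In form: gripper dx dy dz spin; .... A call has 1 to 8 rows; each row is the pose to reach, as a shift and turn from the pose commanded when the call began, along the tool's axes at that moment; what a row does not reach only later rows make up. A row lasts 1/12 s, in which the tool goes at most 41.7 mm and 7.16 degrees, less where a joint would pass 70% of its speed; a pose out of reach is approached as far as the arm can. A call with a gripper value outside its range is refused whole. The fingers move at their own pace and stop on an object; "squeeze" is the grip in N (left out, the last holds). Time passes only in rows, so rows that repeat a pose let the fingers close. It gives the time, the measured TCP pose, the force, the opening and the grip force at its end, in the units of the state.
- r.get_obs(): the state, without advancing time (a new reading comes with each control period).
- r.grab_frame(name): name is "scene" or "top"; returns the picture (400x640x3 uint8, red, green, blue); there is no depth.
- r.camera_info(name): a dict with "fov_y" (degrees; the focal length in pixels is half the picture's height over the tangent of half this angle, whatever the lens; pixels are square), "cx", "cy" (the principal point, pixels), "k1" (the pictures are not rectified: a ray, as slopes to the right and down, at radius r is drawn at 1 + k1 r^2 times it, then the intrinsics apply), "position" and "rotation" of the camera in the world. Camera axes: x right, y down, z forward; pixel columns grow to the right and rows downward; lengths in m; the calibration is good to about 2 mm. A picture is of the moment at which its call begins. camera_info takes no time and is no camera call.
- r.hand_in(): hands the job in; it is judged then, once.
The state is a dict: "clock": time; "joints": joint angles; "qvel": joint speeds; "tau": joint torques, N m; "tcp_pos": TCP position; "orientation": TCP orientation; "contact_force": force on the tool from outside, world axes, zero at the start; "moment": the same for the moment, N m; "grip_width": finger opening in m; "gripper_force": force on a finger pad.
Only numpy, scipy, OpenCV 4.12 (cv2) and the standard library are available. Lean on these libraries where they do the work, as an engineer would, in place of code of your own. Each camera call takes 0.05 s, during which the arm holds its last target. There are 200 camera calls.

### The job

One of the three lipsticks on the rotating stand has lost its cap: pick up the loose white cap standing on the credenza and press it onto that open lipstick until it clicks and sits fully home on the shoulder, then keep pressing. Finish while the fingers still hold the cap and still push it down firmly; do not let go. The turntable may turn, but leave the other things on the credenza where they are and upright.

Things in the scene. Friction and masses are not known exactly. Their poses are not given: they have to be found in the camera images.
- cap: the loose lipstick cap: plain white plastic cylinder, 26 mm across, 46 mm high, about 20 g, standing mouth down on the credenza, closed at the top. Origin at the centre of its mouth (underside), z along its axis to the closed top. Inside, from the mouth: a lip 4 mm long with a 16.4 mm bore, above it a 21.2 mm bore up to a depth of 42 mm.
- tube: the open lipstick, fixed on the turntable: white base 26 mm across with a flat shoulder 54 mm above the credenza, from which an aluminium collar (stud) rises, 13 mm across and 26 mm high, its top 5 mm tapering to 9 mm. Origin: centre of the shoulder; z up along the collar, x away from the turntable's axis. The cap is home when its mouth stands on the shoulder (origins meet); any yaw.
- bumps (a point): point on the collar's axis, 8.8 mm above the shoulder, amid three polished sprung bumps that stand out to a 20.4 mm circle. The cap's lip meets them with its mouth about 13 mm above the shoulder; pushing over them takes about 10 to 12 N, then the force drops and the bumps pull the cap down.
- stand: acrylic turntable stand: fixed foot, clear plate 176 mm across, plate top 22 mm above the credenza, turning stiffly about the vertical (0.06 N m). Origin on the credenza under the axis. The open lipstick stands 58 mm from the axis; two closed ones, 26 mm across, up to 100 mm high, stand on the same circle 120 degrees either side; a centre post reaches 90 mm.
- compact: closed round aluminium compact mirror lying flat, 72 mm across, 15 mm high. Origin at the centre of its underside. To be left alone.
- ring_dish: shallow white ceramic ring dish, 84 mm across, 22 mm high, empty. Origin at the centre of its underside. To be left alone.
- tealight: empty glass tealight holder, an open cup 62 mm across, 48 mm high. Origin at the centre of its underside. To be left alone.
- perfume: rectangular amber glass perfume bottle with a black cap, 32 x 55 mm, 96 mm high. Origin at the centre of its underside. To be left alone.
- polish: small round nail polish bottle with a slim black cap, 32 mm across, 68 mm high. Origin at the centre of its underside. To be left alone.
Mind the look-alikes: they are no part of the job. Of the things that look like the cap, take the one that is farthest to the robot's left at the start.

How it is judged:
By the outcome, as a careful person would: the job done as asked, in the order asked, and still so for the second after the job is handed in, while the arm keeps its last pose, push and grip.
It also fails if it takes over 58 s, if anything falls off the work surface, if the arm or the gripper's body presses on something with over 40 N, if the wrist force passes 120 N, or if a joint passes its speed limit or range.

## Working session

There is one attempt and no reset: what is moved stays moved. The work goes in short steps, Python scripts to look and compute and a tool call to move; the robot and the scene stay as the last step left them, time stands still between calls to the robot, and variables do not carry over. Pictures are saved under pics/ and viewed, at most 10 in all, crops included, and the job is handed in when it is done.

Besides the shell and the picture viewer there is one more tool, called after ">>>" by a JSON object that holds its "method" and its "body". play_rows: Moves the arm, as the interface text tells. Its arguments: {"type":"object","properties":{"targets":{"type":"string"},"squeeze":{"type":"number"}},"required":["targets"]}

```bash
mkdir -p pics; cat > h.py <<'E'
import numpy as np, cv2
from bench import r
def save(n,f): cv2.imwrite(f'pics/{f}.png',cv2.cvtColor(n,cv2.COLOR_RGB2BGR))
def K(c):
    f=200/np.tan(np.radians(c['fov_y'])/2); return np.array([[f,0,c['cx']],[0,f,c['cy']],[0,0,1.]])
def ray(name,uv):
    c=r.camera_info(name); s0=np.linalg.solve(K(c),[uv[0],uv[1],1.])[:2]; s=s0.copy()
    for _ in range(50): s=s0/(1+c['k1']*(s@s))
    return np.array(c['position']),np.array(c['rotation'])@np.array([s[0],s[1],1])
def plane(name,uv,z):
    p,d=ray(name,uv); return p+d*(z-p[2])/d[2]
def proj(name,X):
    c=r.camera_info(name); q=np.array(c['rotation']).T@(np.array(X)-c['position']); s=q[:2]/q[2]; s=s*(1+c['k1']*(s@s))
    return (K(c)@[s[0],s[1],1])[:2]
E
python3 - <<'E'
from h import *
for n in('scene','top'):
    print(n,r.camera_info(n)); save(r.grab_frame(n),n+'0')
print(r.get_obs())
E
```

```text
scene {'fov_y': 53.303275266482544, 'cx': 320.95896429576294, 'cy': 202.44170477020137, 'k1': -0.06516956984337051, 'position': array([ 1.25676967, -0.06700554,  0.5869552 ]), 'rotation': array([-1.70518559, -1.59212133,  0.83275639])}
top {'fov_y': 49.815514816637446, 'cx': 322.72692830941224, 'cy': 208.4343723281428, 'k1': -0.002150391917590813, 'position': array([ 0.49315917, -0.0028856 ,  1.04248383]), 'rotation': array([-2.19062239,  2.22130246, -0.10403825])}
{'clock': 0.1, 'joints': array([-1.22609597,  0.47774519,  0.02234626,  1.55637487, -0.01147716,
        1.10928936, -0.08308317]), 'qvel': array([-0.00109039, -0.00165705,  0.00048097, -0.0022847 ,  0.00059131,
        0.00117765, -0.00114469]), 'tau': array([ 4.10137392e-03, -5.97764933e+01,  1.61334537e+00, -2.81954956e+01,
        1.27849545e-02,  5.00236216e-03, -2.74689796e-06]), 'tcp_pos': array([0.29509471, 0.60650773, 0.24909497]), 'orientation': array([-7.05076730e-01, -3.06120662e+00,  2.62616502e-03]), 'contact_force': array([ 0.0823075 ,  0.35989435, -0.36133128]), 'moment': array([-0.01456285, -0.00497043,  0.00061156]), 'gripper_force': 0.0, 'grip_width': 0.08537599349606083}
```

View pics/scene0.png

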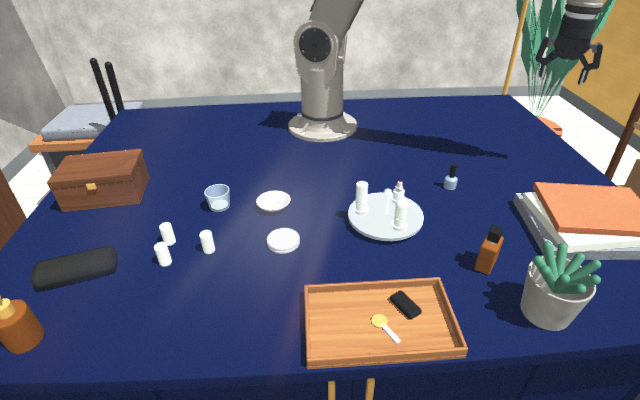

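View pics/top0.png

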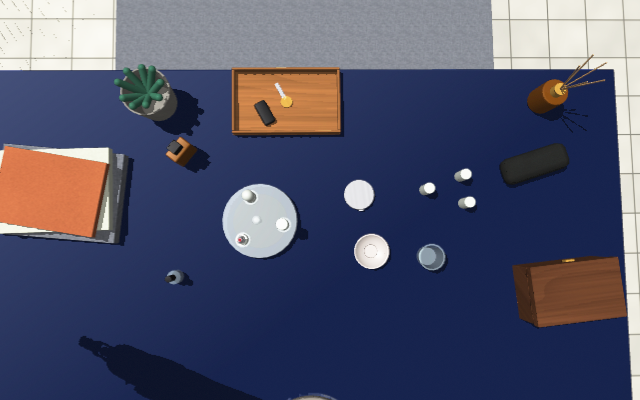

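Cap candidates in the top view are (428,189), (464,175) and (467,203), which are (207,242), (163,254) and (167,234) in the scene view. The robot's left is image-left in the top view, so I choose (428,189). The open lipstick looks like top (242,240) / scene (398,190). I'll check both in a close crop.

```bash
sed -i "s/np.array(c\['rotation'\])/cv2.Rodrigues(np.array(c['rotation']))[0]/g" h.py
python3 - <<'E'
from h import *
t=r.grab_frame('top'); s=r.grab_frame('scene')
def crop(i,x,y,w,h,k): return cv2.resize(i[y:y+h,x:x+w],(w*k,h*k),interpolation=cv2.INTER_CUBIC)
A=np.hstack([crop(t,215,175,90,90,4),crop(t,405,150,90,90,4)])
B=np.hstack([crop(s,340,170,90,70,4),crop(s,145,210,90,70,4)])
save(np.vstack([A,B])[:600],'crop1')
hsv=cv2.cvtColor(t,cv2.COLOR_RGB2HSV); m=((hsv[...,2]>140)&(hsv[...,1]<70)).astype(np.uint8)
n,l,st,ce=cv2.connectedComponentsWithStats(m)
for i in range(1,n):
    x,y,w,h,a=st[i]
    if 20<a<6000 and 70<y<300 and 120<x<500: print(st[i],ce[i],plane('top',ce[i],0.046)[:2].round(4),plane('top',ce[i],0.022)[:2].round(4))
hsv=cv2.cvtColor(s,cv2.COLOR_RGB2HSV); m=((hsv[...,2]>140)&(hsv[...,1]<70)).astype(np.uint8)
n,l,st,ce=cv2.connectedComponentsWithStats(m)
for i in range(1,n):
    x,y,w,h,a=st[i]
    if 20<a<9000 and 150<y<300 and 120<x<500: print('s',st[i],ce[i],plane('scene',ce[i],0.023)[:2].round(4))
E
```

```text
[275  83  10  15  60] [279.6         89.83333333] [0.8349 0.0611] [0.8431 0.0627]
[148  91  21  24 121] [159.87603306 102.56198347] [0.8058 0.3392] [0.8134 0.3475]
[123 102  18  13  25] [130.76 108.84] [0.7914 0.4059] [0.7985 0.4157]
[455 169  17  10 132] [463.43181818 173.79545455] [ 0.6316 -0.3691] [ 0.635 -0.378]
[344 180  30  31 702] [358.54700855 194.21082621] [ 0.5863 -0.1202] [ 0.5885 -0.123 ]
[419 183  16  11 123] [427.47154472 187.77235772] [ 0.5995 -0.2826] [ 0.6021 -0.2894]
[ 222  184   75   74 4216] [259.19165085 220.41816888] [0.5284 0.1107] [0.5292 0.1134]
[458 197  18  10 134] [467.02238806 201.5       ] [ 0.5661 -0.3753] [ 0.5678 -0.3843]
[354 234  35  35 973] [371.10688592 251.0061665 ] [ 0.454  -0.1467] [ 0.4531 -0.1502]
[419 244  26  26 314] [428.43949045 256.03184713] [ 0.4403 -0.2801] [ 0.439  -0.2868]
[167 271  11   5  32] [173.      272.84375] [0.4119 0.3065] [0.4099 0.314 ]
s [445 176  13  14 105] [451.42857143 181.97142857] [0.4139 0.3131]
s [ 348  181   76   60 3229] [384.77702075 213.27872406] [0.5316 0.1152]
s [204 184  26  28 537] [217.73370577 196.54562384] [ 0.4296 -0.2858]
s [256 190  35  22 588] [272.92517007 200.07312925] [ 0.4565 -0.1468]
s [154 222  22  45 603] [164.75787728 243.94527363] [ 0.6007 -0.3749]
s [266 227  34  27 729] [283.04938272 239.91906722] [ 0.6067 -0.1194]
s [199 229  17  25 294] [207.04081633 241.24829932] [ 0.5986 -0.2837]
```

View pics/crop1.png

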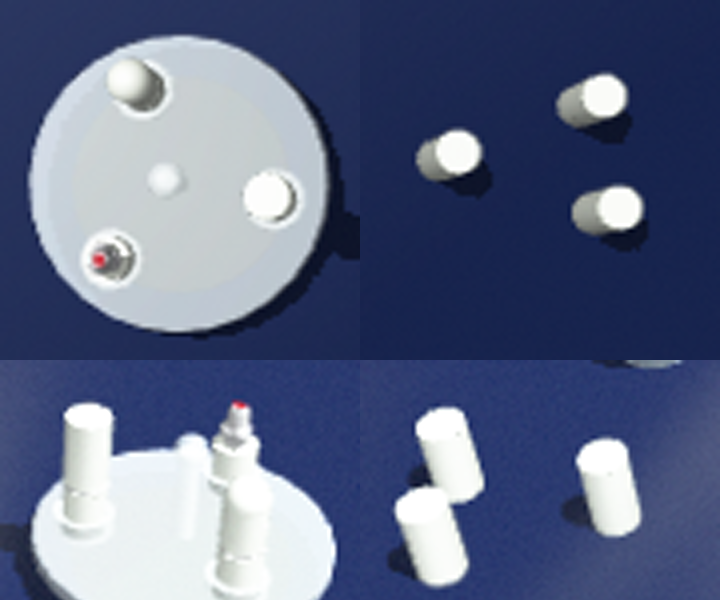

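The crop shows three plain white caps. The leftmost for the robot stands apart at top (429,188). The open tube, with a red tip and silver collar, is at top (242,240) and scene (398,185). Next I'll refine both positions.

```bash
python3 - <<'E'
from h import *
t=r.grab_frame('top'); s=r.grab_frame('scene')
g=cv2.cvtColor(t,cv2.COLOR_RGB2GRAY)
def cen(img,x,y,w,h,th):
    c=img[y:y+h,x:x+w]; m=(c>th).astype(np.uint8); n,l,st,ce=cv2.connectedComponentsWithStats(m)
    i=1+np.argmax(st[1:,4]); return st[i]+np.array([x,y,0,0,0]),ce[i]+[x,y]
for th in(190,210,230):
    b,c=cen(g,412,175,30,28,th); print(th,b,c,plane('top',c,.046)[:2].round(4))
    print('  px/mm',np.linalg.norm(proj('top',[.6,-.283,.046])-proj('top',[.6,-.273,.046]))/10)
gs=cv2.cvtColor(s,cv2.COLOR_RGB2GRAY)
c=gs[222:262,192:222]; m=(c>110).astype(np.uint8); cc,_=cv2.findContours(m,0,2); k=max(cc,key=cv2.contourArea); R=cv2.minAreaRect(k); print(R, plane('scene',(R[0][0]+192,R[0][1]+222),.023))
# red tips
for n,i,(x,y,w,h) in(('top',t,(225,225,40,40)),('scene',s,(385,170,30,30))):
    c=i[y:y+h,x:x+w].astype(int); m=(c[...,0]-c[...,1]>35); v,u=np.nonzero(m); print(n,len(u),u.mean()+x,v.mean()+y); 
    if n=='top': a=ray('top',(u.mean()+x,v.mean()+y))
    else: b=ray('scene',(u.mean()+x,v.mean()+y))
A=np.stack([a[1],-b[1]],1); st,*_=np.linalg.lstsq(A,b[0]-a[0],rcond=None); print(a[0]+a[1]*st[0],b[0]+b[1]*st[1])
# plate ellipse
hsv=cv2.cvtColor(t,cv2.COLOR_RGB2HSV); m=((hsv[...,2]>140)&(hsv[...,1]<70)).astype(np.uint8)[170:270,205:310]
cc,_=cv2.findContours(m,0,1);k=max(cc,key=cv2.contourArea)[:,0]+[205,170]
P=np.array([plane('top',p,.022)[:2] for p in k]); print(cv2.minEnclosingCircle(P.astype(np.float32)*1000)); 
x=np.linalg.lstsq(np.c_[2*P,np.ones(len(P))],(P**2).sum(1),rcond=None)[0];print('plate',x[:2],np.sqrt(x[2]+x[:2]@x[:2]))
# tube ring in top: print grey patch
print(g[228:252,228:258])
E
```

```text
190 [424 183  11  10  88] [428.89772727 187.43181818] [ 0.6003 -0.286 ]
  px/mm 0.4227481858133462
210 [424 183  11  10  84] [428.89285714 187.44047619] [ 0.6003 -0.286 ]
  px/mm 0.4227481858133462
230 [424 183  10  10  80] [428.7875 187.5375] [ 0.6    -0.2858]
  px/mm 0.4227481858133462
((14.941177368164062, 19.264705657958984), (24.73863410949707, 12.854387283325195), 75.96376037597656) [ 0.5985924  -0.28393724  0.023     ]
top 10 239.2 239.5
scene 7 399.2857142857143 180.57142857142858
[0.48550003 0.15094905 0.08150572] [0.48599764 0.15367748 0.08193853]
((529.6033935546875, 113.60079956054688), 87.54113006591797)
plate [0.52977786 0.11365735] 0.08619051750977445
[[207 207 207 207 207 206 206 207 207 207 207 207 207 207 207 207 206 206
  207 207 206 206 206 206 206 206 206 206 206 206]
 [208 207 207 207 206 206 206 207 207 207 207 207 207 207 206 206 206 206
  207 206 206 206 206 206 206 206 206 206 206 206]
 [210 207 207 206 205 206 205 206 207 207 207 208 207 206 206 205 206 207
  206 206 206 206 206 205 206 206 205 206 206 204]
 [209 207 206 206 206 206 205 206 207 207 207 207 
[... 1875 characters left out ...]
239 242 242 241 241 226
  224 208 201 200 200 202 202 203 204 203 203 203]
 [ 48  48  48  48  48 104 193 212 211 206 204 204 215 217 216 216 202 201
  201 201 201 201 201 201 201 201 199 201 201 201]
 [ 48  47  47  48  48  48 105 194 211 211 206 203 203 202 202 202 202 201
  201 201 201 201 201 201 201 200 200 200 200 199]
 [ 48  47  47  47  47  47  48 125 193 209 211 205 202 202 202 202 201 201
  201 201 201 201 201 201 200 200 199 200 199 198]
 [ 48  47  47  48  47  48  47  47  78 176 206 204 202 202 202 201 201 201
  201 201 201 201 201 200 199 200 199 199 199 199]
 [ 47  48  47  48  47  47  46  47  47  42 120 191 202 203 202 201 201 201
  201 201 201 201 200 200 200 199 199 198 199 199]]
```

>>> {"method": "play_rows", "body": {"targets": "-0.2 -0.664 -0.669 0 0;-0.2 -0.664 -0.669 0 0;-0.2 -0.664 -0.669 0 0;-0.2 -0.664 -0.669 0 0;-0.2 -0.664 -0.669 0 0;-0.2 -0.664 -0.669 0 0;-0.2 -0.664 -0.669 0 0;-0.2 -0.664 -0.669 0 0", "squeeze": 40}}

```text
clock: 0.97
tcp_pos: [0.4032, 0.2895, 0.2502]
orientation: [0.705, 3.061, 0.001]
contact_force: [1.6, 0.2, -0.4]
grip_width: 0.0515
gripper_force: 0.0
```

>>> {"method": "play_rows", "body": {"targets": "-0.2 -0.429 -0.432 0 0;-0.2 -0.429 -0.432 0 0;-0.2 -0.429 -0.432 0 0;-0.2 -0.429 -0.432 0 0;-0.2 -0.429 -0.432 0 0;-0.2 -0.429 -0.432 0 0;-0.2 -0.429 -0.432 0 0;-0.2 -0.429 -0.432 0 0"}}

```text
clock: 1.63
tcp_pos: [0.511, -0.0259, 0.2504]
orientation: [0.705, 3.061, 0.001]
contact_force: [1.1, 0.4, 0.9]
grip_width: 0.0513
gripper_force: 0.0
```

>>> {"method": "play_rows", "body": {"targets": "-0.2 -0.194 -0.195 0 0;-0.2 -0.194 -0.195 0 0;-0.2 -0.194 -0.195 0 0;-0.2 -0.194 -0.195 0 0;-0.2 -0.194 -0.195 0 0;-0.2 -0.194 -0.195 0 0;-0.2 -0.194 -0.195 0.13 0;-0.2 -0.194 -0.195 0.13 0"}}

```text
clock: 2.3
tcp_pos: [0.5986, -0.2799, 0.1697]
orientation: [0.709, 3.053, -0.004]
contact_force: [0.4, 1.6, -1.8]
grip_width: 0.0514
gripper_force: 0.0
```

```bash
cat >> h.py <<'E'
def togo(X):
    o=r.get_obs(); R=cv2.Rodrigues(np.array(o['orientation']))[0]; return (R.T@(np.array(X)-o['tcp_pos'])).round(4)
E
python3 -c "
from h import *
o=r.get_obs();print(o['tcp_pos'],o['joints'].round(2),togo([.5995,-.285,.12]))"
```

```text
[ 0.59859911 -0.27990576  0.16969632] [ 0.05  0.56  0.42  1.69 -0.27  0.94  1.68] [-0.0027 -0.0041  0.0497]
```

>>> {"method": "play_rows", "body": {"targets": "-0.2 0 0 0.047 0;-0.2 0 0 0.085 0;-0.2 0 0 0.085 0;-0.2 0 0 0.085 0"}}

```text
clock: 2.63
tcp_pos: [0.5952, -0.2746, 0.0813]
orientation: [-0.704, -3.056, -0.001]
contact_force: [0.4, 0.8, 0.1]
grip_width: 0.051
gripper_force: 0.0
```

```bash
python3 - <<'E'
from h import *
o=r.get_obs();print(o['tcp_pos'],togo([.5995,-.285,.028]))
t=r.grab_frame('top'); s=r.grab_frame('scene')
a=cv2.resize(t[145:235,375:495],None,fx=4,fy=4,interpolation=2);b=cv2.resize(s[180:270,150:250],None,fx=4,fy=4,interpolation=2)[:,:320]
print(proj('scene',o['tcp_pos']),proj('scene',[.5995,-.285,.046]))
save(np.hstack([a,b]),'hover')
E
```

```text
[ 0.59523779 -0.27457611  0.08127823] [-0.0087 -0.0075  0.0532]
[206.50399439 218.85785502] [204.35136095 233.40964582]
```

View pics/hover.png

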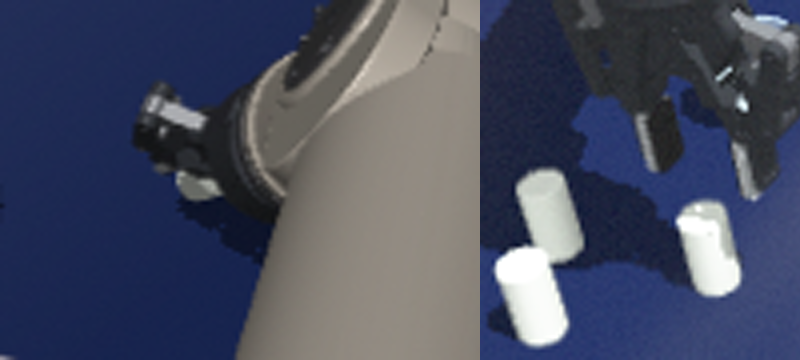

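The fingers straddle the cap at scene (208,242), but they sit about 11 mm too far toward +y. I'll shift first, then descend.

>>> {"method": "play_rows", "body": {"targets": "-0.2 -0.0087 -0.0075 0 0;-0.2 -0.0087 -0.0075 0 0;-0.2 -0.0087 -0.0075 0.025 0;-0.2 -0.0087 -0.0075 0.05 0;-0.2 -0.0087 -0.0075 0.053 0;-0.2 -0.0087 -0.0075 0.053 0;-0.2 -0.0087 -0.0075 0.053 0"}}

```text
clock: 3.32
tcp_pos: [0.6022, -0.2867, 0.0318]
orientation: [0.705, 3.059, -0.001]
contact_force: [1.3, -0.3, 0.9]
grip_width: 0.0512
gripper_force: 0.0
```

```bash
python3 - <<'E'
from h import *
o=r.get_obs();print(o['tcp_pos'],togo([.5995,-.285,.028]))
s=r.grab_frame('scene')
save(cv2.resize(s[190:270,160:260],None,fx=5,fy=5,interpolation=2),'down')
E
```

```text
[ 0.60218241 -0.2867182   0.03181945] [0.0032 0.0004 0.0038]
```

View pics/down.png

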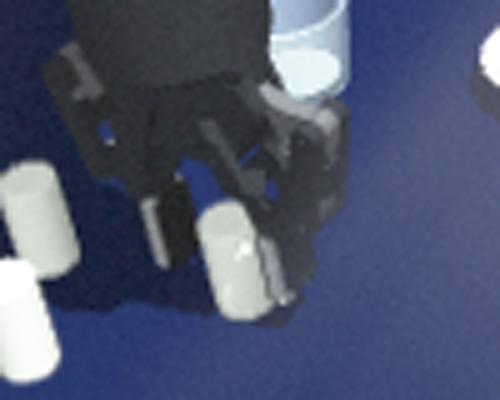

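The cap is between the pads and still at scene (207,243). I'll shift a few mm and close.

>>> {"method": "play_rows", "body": {"targets": "-0.2 0.003 0.001 0.003 0;-0.2 0.003 0.001 0.003 0;0.1 0.003 0.001 0.003 0;0.3 0.003 0.001 0.003 0;0.5 0.003 0.001 0.003 0;1 0.003 0.001 0.003 0;1 0.003 0.001 0.003 0;1 0.003 0.001 0.003 0", "squeeze": 50}}

```text
clock: 4.03
tcp_pos: [0.5995, -0.2838, 0.0277]
orientation: [0.705, 3.061, 0.0]
contact_force: [-0.8, 1.0, 5.0]
grip_width: 0.0252
gripper_force: 49.3
```

>>> {"method": "play_rows", "body": {"targets": "1 0 0 0 0;1 0 0 0 0;1 0 0 0 0;1 0 0 0 0"}}

```text
clock: 4.37
tcp_pos: [0.5994, -0.2838, 0.0277]
orientation: [0.705, 3.061, 0.0]
contact_force: [-1.0, 0.6, 5.3]
grip_width: 0.0251
gripper_force: 49.3
```

>>> {"method": "play_rows", "body": {"targets": "1 0 0 -0.02 0;1 0 0 -0.04 0;1 0 0 -0.08 0;1 0 0 -0.12 0;1 0 0 -0.16 0;1 0 0 -0.17 0;1 0 0 -0.17 0"}}

```text
clock: 4.95
tcp_pos: [0.6011, -0.285, 0.2014]
orientation: [0.704, 3.054, -0.001]
contact_force: [0.0, -0.3, -0.9]
grip_width: 0.025
gripper_force: 49.1
```

>>> {"method": "play_rows", "body": {"targets": "1 0.293 0.343 0 0;1 0.293 0.343 0 0;1 0.293 0.343 0 0;1 0.293 0.343 0 0;1 0.293 0.343 0 0;1 0.293 0.343 0 0;1 0.293 0.343 0 0;1 0.293 0.343 0 0"}}

```text
clock: 5.62
tcp_pos: [0.5134, 0.0407, 0.1957]
orientation: [-0.704, -3.059, 0.002]
contact_force: [1.1, 1.1, -1.5]
grip_width: 0.0248
gripper_force: 49.1
```

>>> {"method": "play_rows", "body": {"targets": "1 0.077 0.09 0 0;1 0.077 0.09 0 0;1 0.077 0.09 0 0;1 0.077 0.09 0 0;1 0.077 0.09 0 0;1 0.077 0.09 0 0"}}

```text
clock: 6.12
tcp_pos: [0.4848, 0.1528, 0.1961]
orientation: [-0.705, -3.06, 0.003]
contact_force: [-0.4, -0.5, -0.5]
grip_width: 0.0249
gripper_force: 49.2
```

```bash
python3 - <<'E'
from h import *
o=r.get_obs();print(o['tcp_pos'],o['joints'].round(2),togo([.486,.153,.13]))
print('ring',plane('top',(242.3,239.3),.054))
E
```

```text
[0.48480894 0.15284819 0.19606093] [-0.71  0.27  0.34  2.02 -0.12  0.87  0.81] [-0.0011  0.0008  0.0661]
ring [0.48562846 0.14833259 0.054     ]
```

>>> {"method": "play_rows", "body": {"targets": "1 -0.001 0.001 0.03 0;1 -0.001 0.001 0.06 0;1 -0.001 0.001 0.072 0;1 -0.001 0.001 0.072 0;1 -0.001 0.001 0.072 0;1 -0.001 0.001 0.072 0"}}

```text
clock: 6.62
tcp_pos: [0.4876, 0.1531, 0.1259]
orientation: [0.708, 3.06, 0.0]
contact_force: [0.0, 0.3, -0.6]
grip_width: 0.0255
gripper_force: 49.2
```

```bash
python3 - <<'E'
from h import *
o=r.get_obs();p=o['tcp_pos'];print(p,togo([.486,.1525,.124]))
s=r.grab_frame('scene')
print(proj('scene',p-[0,0,.0277]),proj('scene',[.486,.1525,.08]),proj('scene',[.486,.1525,.054]))
save(cv2.resize(s[140:220,350:450],None,fx=6,fy=6,interpolation=2),'align')
E
```

```text
[0.48763486 0.15307275 0.12588387] [ 0.0012 -0.0012  0.0019]
[399.86017271 175.0386596 ] [398.70981834 181.29314682] [397.66094886 190.49954534]
```

View pics/align.png

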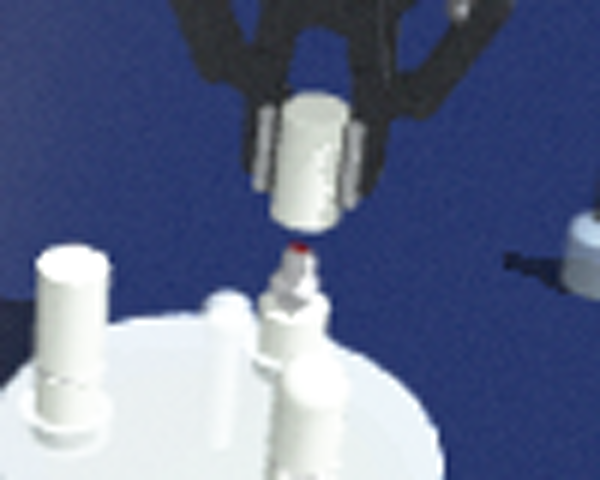

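The cap at (400,170) is above the open tube, with its mouth centre at (401,176) and the red tip at (400,181). It looks about 1 mm too far toward +y, so I'll correct that and lower until the lip is just past the taper.

>>> {"method": "play_rows", "body": {"targets": "1 0.001 -0.002 0.005 0;1 0.001 -0.002 0.012 0;1 0.001 -0.002 0.016 0;1 0.001 -0.002 0.02 0;1 0.001 -0.002 0.024 0;1 0.001 -0.002 0.026 0;1 0.001 -0.002 0.026 0;1 0.001 -0.002 0.026 0", "squeeze": 80}}

```text
clock: 7.33
tcp_pos: [0.485, 0.1526, 0.099]
orientation: [-0.705, -3.061, 0.0]
contact_force: [-0.1, 0.6, -0.1]
grip_width: 0.0246
gripper_force: 78.4
```

```bash
python3 - <<'E'
from h import *
o=r.get_obs();p=o['tcp_pos'];print(p,o['contact_force'],o['moment'])
s=r.grab_frame('scene')
save(cv2.resize(s[140:220,350:450],None,fx=6,fy=6,interpolation=2),'align2')
E
```

```text
[0.48497938 0.15261072 0.09902763] [-0.1155471   0.60379859 -0.10658587] [-0.04505012  0.01974008 -0.06484027]
```

View pics/align2.png

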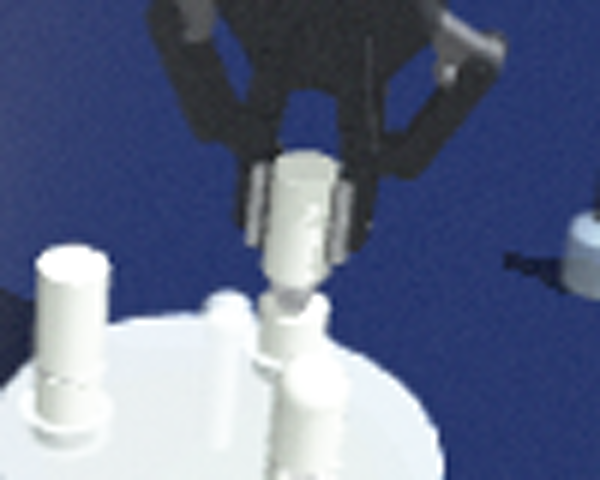

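The lip now encircles the collar with no side force, and the mouth is at (399,186). Next is the press over the bumps.

>>> {"method": "play_rows", "body": {"targets": "1 0 0 0.002 0;1 0 0 0.004 0;1 0 0 0.005 0;1 0 0 0.006 0;1 0 0 0.007 0;1 0 0 0.008 0;1 0 0 0.008 0;1 0 0 0.008 0"}}

```text
clock: 8.05
tcp_pos: [0.485, 0.1533, 0.0914]
orientation: [-0.705, -3.061, -0.001]
contact_force: [-2.2, 2.0, 4.8]
grip_width: 0.0248
gripper_force: 79.0
```

>>> {"method": "play_rows", "body": {"targets": "1 0 0 0.001 0;1 0 0 0.002 0;1 0 0 0.003 0;1 0 0 0.004 0;1 0 0 0.004 0;1 0 0 0.004 0"}}

```text
clock: 8.55
tcp_pos: [0.4843, 0.1526, 0.0866]
orientation: [-0.705, -3.06, 0.001]
contact_force: [-1.2, 2.5, -4.6]
grip_width: 0.0242
gripper_force: 78.5
```

>>> {"method": "play_rows", "body": {"targets": "1 0 0 0.001 0;1 0 0 0.002 0;1 0 0 0.003 0;1 0 0 0.004 0;1 0 0 0.004 0;1 0 0 0.004 0"}}

```text
clock: 9.05
tcp_pos: [0.4843, 0.1525, 0.0829]
orientation: [-0.705, -3.06, 0.001]
contact_force: [-3.2, 2.3, -5.0]
grip_width: 0.0245
gripper_force: 78.7
```

Over the bumps: the force has reversed. Now I'll seat it and build up the push.

>>> {"method": "play_rows", "body": {"targets": "1 0 0 0.001 0;1 0 0 0.002 0;1 0 0 0.002 0;1 0 0 0.003 0;1 0 0 0.003 0;1 0 0 0.003 0"}}

```text
clock: 9.55
tcp_pos: [0.4858, 0.1534, 0.0817]
orientation: [0.705, 3.06, 0.003]
contact_force: [-5.7, 2.8, 13.6]
grip_width: 0.0247
gripper_force: 80.6
```

>>> {"method": "play_rows", "body": {"targets": "1 0.0005 0 0.001 0;1 0.0005 0 0.0015 0;1 0.0005 0 0.0015 0;1 0.0005 0 0.0015 0;1 0.0005 0 0.0015 0;1 0.0005 0 0.0015 0"}}

```text
clock: 10.05
tcp_pos: [0.4865, 0.1541, 0.0816]
orientation: [0.706, 3.059, 0.006]
contact_force: [-8.8, 2.7, 25.9]
grip_width: 0.0248
gripper_force: 82.1
```

```bash
python3 - <<'E'
from h import *
s=r.grab_frame('scene'); o=r.get_obs();print(o['tcp_pos'],o['contact_force'],o['gripper_force'])
a=cv2.resize(s[140:240,350:450],None,fx=4,fy=4,interpolation=2);b=cv2.resize(s[165:265,150:300],None,fx=2.6,fy=4,interpolation=2)
save(np.hstack([a,b]),'fin')
E
```

```text
[0.48646294 0.15406926 0.0815547 ] [-8.96459656  3.27722001 26.76594736] 82.12352555477992
```

View pics/fin.png

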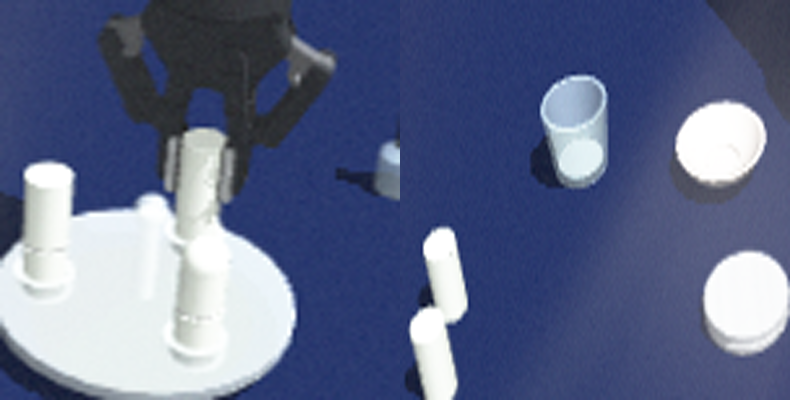

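The cap is seated on the base at scene (400,185) with a steady push of about 26 N. The other caps, dish, compact and tealight in this crop are undisturbed, so I'm handing in.

```bash
python3 -c "
from h import *
print(r.hand_in())"
```

```text
the job is handed in; nothing more can be done
None
```

I pressed the leftmost loose cap onto the open lipstick, past the click and down to the shoulder, and handed in still gripping it and pushing down with about 26 N. The simulator accepted the hand-in but gave no verdict.

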